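# Stack slide mailers on the sloping shelf

### The arm

A 6-joint arm with a two-finger parallel gripper is mounted at the origin on a cart in front of the work surface, level with it; the furniture and walls round the work are solid. World frame = base frame: x ahead of the robot, y to its left, z up, the work surface at z = 0. Lengths are in m, angles in degrees, forces in N, time in s.
With the tool pointing down it reaches from about 0.35 to 0.725 m from the base axis. Payload 4.3 kg.
Tool frame: the origin (TCP) lies at the very end of the fingers, on their centre line; the grasp point (between the pads) lies 19 mm behind it; z points along the fingers, y is the line along which they close (so a half turn about z gives the same grasp; the last joint's range is limited). The gripper opens to 85 mm and grips with 20 to 120 N. Pads are 22 mm wide; open, the fingers measure 114 mm over their backs; the gripper's body (76 mm by 85 mm) begins 54 mm behind the grasp point. The pads swing forward as they close: fully open they stand 13 mm farther back than shut.
Start: joints at [-77.653, 21.618, 4.641, 73.018, 0, 83.68], TCP at [0.184, -0.545, 0.231] pointing down, gripper open.
Joint ranges: [-156.06, 156.06], [-48.1, 94.91], [-58.44, 69.94], [-101.28, 121.22], [-78.64, 73.56], [-180, 180]. Speed limits (degrees/s): [147.25, 147.25, 180, 180, 180, 180].

### API

Orientations are given as [roll, pitch, yaw] about the fixed x, y, z axes, in that order (R = Rz(yaw) Ry(pitch) Rx(roll)).
In Python, from station import bot gives the robot as it stands. Calls block until the motion is done:
- bot.goto(position, orientation): joint-space move of the TCP to a pose.
- bot.line_to(position, frame=None, vel=0.15, contact_N=None): straight line of the TCP; frame=None keeps the orientation; vel is the mean speed in m/s. With contact_N (N) it stops when the force on the tool has changed by that much, and returns True; else False.
- bot.set_joints(angles): joint-space move.
- bot.gripper_to(opening): finger opening in m; the grip force is fixed at half the most; returns when the fingers have stopped.
- bot.pause(seconds).
- bot.solve_ik(position, orientation): joint angles nearest the present ones, or None.
- bot.get_image(name): name is "side" or "top"; returns the picture (384x512x3 uint8, blue, green, red); there is no depth.
- bot.calibration(name): a dict with "fx", "fy", "cx", "cy" (pixels), "extrinsics" (4x4, takes a point from world to camera coordinates). Camera axes: x right, y up, looking along -z (the intrinsics and any distortion apply to the point x, -y, -z); pixel columns grow to the right and rows downward; lengths in m; the calibration is good to about 2 mm. A picture is of the moment at which its call begins. calibration takes no time and is no camera call.
A pose or a line that the arm cannot do raises bot.PlanningError and nothing moves.
- bot.sign_off(): hands the job in; it is judged then, once.
Readings, each from a call of its own:
- bot.get_time_s(): time.
- bot.get_qpos(): joint angles.
- bot.get_qd(): joint speeds.
- bot.get_effort(): joint torques, N m.
- bot.get_position(): TCP position.
- bot.get_ee_rot(): TCP orientation.
- bot.get_ft_force(): force on the tool from outside, world axes, zero at the start.
- bot.get_wrist_torque(): the same for the moment, N m.
- bot.get_gripper_width(): finger opening in m.
- bot.get_gripper_force(): force on a finger pad.
Only numpy, scipy, OpenCV 4.12 (cv2) and the standard library are available. Lean on these libraries where they do the work, as an engineer would, in place of code of your own. Each camera call takes 0.05 s, during which the arm holds its last target. There are 200 camera calls.

### The job

Line up the slide mailers for the microscope on the sloping shelf of the grey stand. First slide the green mailer, which was left part-way up the slope, down until it is snug and square against the stop at the low end; then lay the blue mailer flat on top of it, and the yellow one flat on top of the blue, each lengthwise up the slope like the green one and slid down snug and square against the same stop, in the middle of the shelf. Let go of everything and leave the other things on the bench where they are.

Things in the scene. Friction and masses are not known exactly. Their poses are not given: they have to be found in the camera images.
- shelf: grey shelf board, 150 wide x 165 mm long, sloping up 22 degrees away from the robot; along its low near edge a stop, square to the board, 42 mm high, 5 mm thick; no side walls. Origin: inner corner of board surface and stop, mid-width, 45 mm above the bench. x up the slope along the board, y across it, z square out of it. A mailer snug against the stop has its centre at x = 50 mm
- stand: grey bent-sheet stand, fixed to the bench, that carries the shelf; 165 x 150 mm foot, its top at the high far edge 107 mm above the bench; origin under its middle, on the bench. Friction holds mailers on the slope: they do not slide down by themselves
- green_mailer_center (a point): closed flat green plastic slide mailer, blank white label on top, 100 long x 56 wide x 12 mm thick, rigid, about 90 g; it starts on the shelf, lying flat with its length up the slope, its low end 30 mm above the stop. This point is its centre, half-way through its thickness; x along its length, y across its width, z out of the label side
- blue_mailer_center (a point): closed flat blue plastic slide mailer, blank white label on top, 100 long x 56 wide x 12 mm thick, rigid, about 90 g; it starts flat on the bench to the right of the stand. This point is its centre, half-way through its thickness; x along its length, y across its width, z out of the label side
- yellow_mailer_center (a point): closed flat yellow plastic slide mailer, blank white label on top, 100 long x 56 wide x 12 mm thick, rigid, about 90 g; it starts flat on the bench to the right of the stand (blue and yellow may change places). This point is its centre, half-way through its thickness; x along its length, y across its width, z out of the label side
- green_mailer: the green mailer again; origin at the centre of its underside
- blue_mailer: the blue mailer again; origin at the centre of its underside
- yellow_mailer: the yellow mailer again; origin at the centre of its underside
- slide_case_center (a point): bystander: closed wooden slide case 106 x 175 x 47 mm behind the work; its centre
- specimen_cup_center (a point): bystander: clear specimen cup with red lid, 68 mm across, 72 mm high; its centre, 35 mm up
Things that resemble listed ones, but are neither listed nor needed, are in the scene too. Of the things shaped like the yellow_mailer, the yellow one is meant.

How it is judged:
By the outcome, as a careful person would: the job done as asked, in the order asked, and still so for the second after the job is handed in, with the robot touching nothing.
It also fails if it takes over 64 s, if anything falls off the work surface, if the arm or the gripper's body presses on something with over 40 N, if the wrist force passes 120 N, or if a joint passes its speed limit or range.

## Working session

There is one attempt and no reset: what is moved stays moved. The work goes in short steps, each a Python script; the robot and the scene stay as the last script left them, time stands still between calls to the robot, and variables do not carry over. Pictures are saved under pics/ and viewed, at most 10 in all, crops included, and the job is handed in when it is done.

```bash
mkdir -p pics; ls
python3 - <<'E'
from station import bot
import cv2,numpy as np
for n in("side","top"):
    cv2.imwrite(f"pics/{n}0.png",bot.get_image(n)); c=bot.calibration(n); print(n,{k:np.round(v,4).tolist() for k,v in c.items()})
    E=np.array(c["extrinsics"]);print(-E[:3,:3].T@E[:3,3])
E
```

```text
pics
side {'fx': 397.1891, 'fy': 397.1891, 'cx': 250.6514, 'cy': 198.4422, 'extrinsics': [[-0.9957, -0.0928, -0.0076, 0.4981], [0.0429, -0.5294, 0.8473, -0.1657], [-0.0826, 0.8433, 0.531, -0.7527], [0.0, 0.0, 0.0, 1.0]]}
[0.44086498 0.59329733 0.5438975 ]
top {'fx': 402.778, 'fy': 402.778, 'cx': 258.4119, 'cy': 187.2367, 'extrinsics': [[-0.0086, -0.9998, -0.0206, -0.1407], [0.9801, -0.0125, 0.1981, -0.5102], [-0.1983, -0.0185, 0.98, -0.9416], [0.0, 0.0, 0.0, 1.0]]}
[ 0.31213548 -0.16444451  1.02087381]
```

View pics/top0.png

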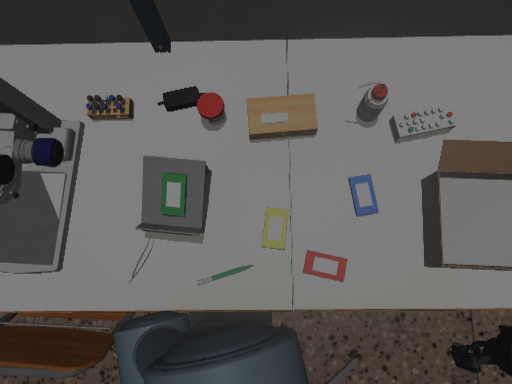

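View pics/side0.png

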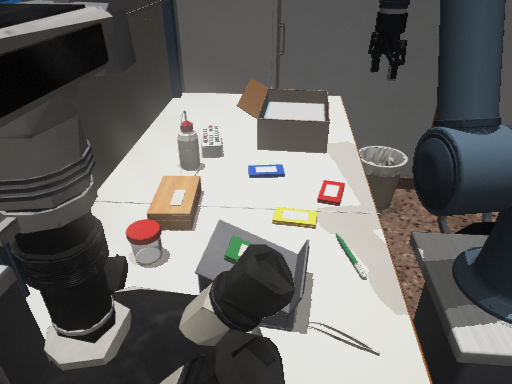

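Candidates, by top-view pixel:
- Green on the shelf at (174,194). The green pen at (225,274) is not it.
- Yellow mailer at (275,228).
- Blue mailer at (364,195).
- Red mailer at (326,265), a decoy.

By colour and shape I choose green, blue and yellow. Next I'll measure them and check a close crop.

```bash
cat > h.py <<'E'
from station import bot
import cv2,numpy as np
from scipy.spatial.transform import Rotation as Ro
HUE={'green':(50,85),'blue':(105,125),'yellow':(22,35),'red':(170,180)}
def cam(n):
    c=bot.calibration(n);E=np.array(c["extrinsics"]);return c,E[:3,:3],E[:3,3]
def proj(n,P):
    c,R,t=cam(n);q=np.atleast_2d(P)@R.T+t
    return np.c_[c["cx"]-c["fx"]*q[:,0]/q[:,2],c["cy"]+c["fy"]*q[:,1]/q[:,2]]
def unproj(n,uv,p0,nrm=(0,0,1)):
    """rays through pixels cut with plane (p0, nrm)"""
    c,R,t=cam(n);uv=np.atleast_2d(uv).astype(float);nrm=np.array(nrm,float)
    d=np.c_[(uv[:,0]-c["cx"])/c["fx"],-(uv[:,1]-c["cy"])/c["fy"],-np.ones(len(uv))]@R
    o=-R.T@t
    return o+d*(((np.array(p0)-o)@nrm)/(d@nrm))[:,None]
def blob(im,col,box=None):
    h=cv2.cvtColor(im,cv2.COLOR_BGR2HSV);lo,hi=HUE[col]
    m=cv2.inRange(h,(lo,110,40),(hi,255,255))
    if box is not None:
        k=np.zeros_like(m);x0,y0,x1,y1=box;k[y0:y1,x0:x1]=255;m&=k
    cs,_=cv2.findContours(m,cv2.RETR_EXTERNAL,cv2.CHAIN_APPROX_NONE)
    return max(cs,key=cv2.contourArea)[:,0]
def flat(n,im,col,z,box=None):
    P=unproj(n,blob(im,col,box),(0,0,z))
    r=cv2.minAreaRect((P[:,:2]*1000).astype(np.float32))
    b=cv2.boxPoints(r);e=b[1]-b[0];f=b[2]-b[1]
    l=e if np.hypot(*e)>np.hypot(*f) else f
    return np.array(r[0])/1000,r[1],(np.degrees(np.arctan2(l[1],l[0]))+90)%180-90
E
python3 - <<'E'
from h import *
im=cv2.imread("pics/top0.png")
for c in('blue','yellow','red'): print(c,flat('top',im,c,.012))
b=blob(im,'green',(130,150,220,240));print(cv2.minAreaRect(b),cv2.boxPoints(cv2.minAreaRect(b)))
c1=cv2.resize(im[148:243,130:215],None,fx=6,fy=6,interpolation=cv2.INTER_CUBIC)
c2=cv2.resize(im[165:285,255:385],None,fx=2,fy=2)
o=np.zeros((570,780,3),np.uint8);o[:570,:510]=c1;o[:240,515:775]=c2
cv2.imwrite("pics/crop1.png",o)
E
```

```text
blue (array([ 0.49428668, -0.41101929]), (98.16670989990234, 54.06911087036133), np.float32(8.597046))Traceback (most recent call last):
  File "<stdin>", line 3, in <module>
  File "h.py", line 24, in flat
    P=unproj(n,blob(im,col,box),(0,0,z))
               ~~~~^^^^^^^^^^^^
  File "h.py", line 22, in blob
    return max(cs,key=cv2.contourArea)[:,0]
           ~~~^^^^^^^^^^^^^^^^^^^^^^^^
ValueError: max() iterable argument is empty
```

Run:
```python
from h import *
import h
im=cv2.imread("pics/top0.png")
hs=cv2.cvtColor(im,cv2.COLOR_BGR2HSV);print(hs[215,268],hs[238,270],hs[182,170],hs[255,310])
h.HUE['yellow']=(int(hs[215,268][0])-5,int(hs[215,268][0])+5)
for c in('blue','yellow'): print(c,flat('top',im,c,.012,(250,170,390,285)))
b=blob(im,'green',(130,150,220,240));print(cv2.minAreaRect(b),cv2.boxPoints(cv2.minAreaRect(b)))
c1=cv2.resize(im[148:243,130:215],None,fx=6,fy=6,interpolation=cv2.INTER_CUBIC)
c2=cv2.resize(im[165:285,255:385],None,fx=2,fy=2)
o=np.zeros((570,780,3),np.uint8);o[:570,:510]=c1;o[:240,515:775]=c2
cv2.imwrite("pics/crop1.png",o)
```

```text
[ 30 105 126] [ 23   8 127] [ 67  19 119] [  1 134 122]
blue (array([ 0.49428668, -0.41101929]), (98.16670989990234, 54.06911087036133), np.float32(8.597046))Traceback (most recent call last):
  File "<stdin>", line 6, in <module>
  File "h.py", line 24, in flat
    P=unproj(n,blob(im,col,box),(0,0,z))
               ~~~~^^^^^^^^^^^^
  File "h.py", line 22, in blob
    return max(cs,key=cv2.contourArea)[:,0]
           ~~~^^^^^^^^^^^^^^^^^^^^^^^^
ValueError: max() iterable argument is empty
```

```bash
sed -i "s/(lo,110,40)/(lo,55,30)/" h.py
python3 - <<'E'
from h import *
im=cv2.imread("pics/top0.png")
c1=cv2.resize(im[148:243,130:215],None,fx=6,fy=6,interpolation=cv2.INTER_CUBIC)
c2=cv2.resize(im[165:285,255:385],None,fx=2,fy=2)
o=np.zeros((570,780,3),np.uint8);o[:570,:510]=c1;o[:240,515:775]=c2
cv2.imwrite("pics/crop1.png",cv2.convertScaleAbs(o,alpha=1.5))
for c in('blue','yellow'): print(c,flat('top',im,c,.012,(250,170,390,285)))
b=blob(im,'green',(130,150,220,240));print(cv2.minAreaRect(b),cv2.boxPoints(cv2.minAreaRect(b)))
E
```

```text
blue (array([ 0.49444287, -0.41058276]), (99.48905181884766, 57.880088806152344), np.float32(8.845093))
yellow (array([ 0.41247821, -0.18544083]), (55.80446243286133, 99.59197235107422), np.float32(-6.696663))
((173.32321166992188, 193.85911560058594), (23.966827392578125, 41.94194793701172), 3.012787342071533) [[160.25415 214.17126]
 [162.45856 172.2873 ]
 [186.39227 173.54697]
 [184.18787 215.43094]]
```

View pics/crop1.png

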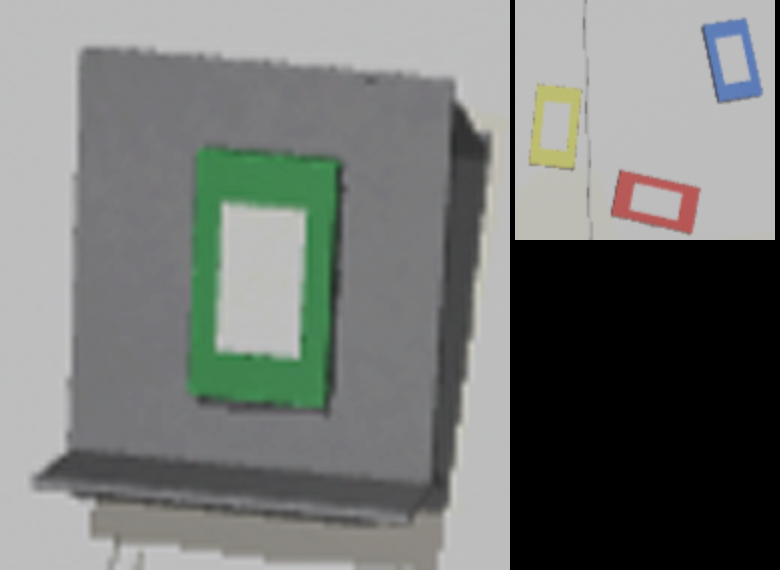

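The crop shows the shelf with its far corners at crop (83,48) and (454,80). The inner stop corners are near (70,455) and (435,487), and the top of the stop is at (33,487)–(410,522). The green mailer lies centrally, corners (201,148)–(327,408). Blue and yellow are confirmed, and red is the decoy. Now I'll fit the shelf pose.

```bash
cat >> h.py <<'E'
S22,C22=np.sin(np.radians(22)),np.cos(np.radians(22))
def shelfR(yaw): return (Ro.from_euler('z',yaw,degrees=True)*Ro.from_euler('y',-22,degrees=True)).as_matrix()
def sh2w(p,s):
    return np.array([s[0],s[1],.045])+np.atleast_2d(p)@shelfR(s[2]).T
E
python3 - <<'E'
from h import *
from scipy.optimize import least_squares
c=np.array([(83,48),(454,80),(70,455),(435,487),(33,487),(410,522),(201,148),(342,158),(327,408),(188,397)])
uv=(c+.5)/6-.5+(130,148)
def pts(q):
    x,y,yaw,gx,gy,gyaw=q
    sh=sh2w(np.array([(165,75,0),(165,-75,0),(0,75,0),(0,-75,0),(-5,75,42),(-5,-75,42)])/1000,q[:3])
    a=np.radians(gyaw);r=np.array([[np.cos(a),-np.sin(a)],[np.sin(a),np.cos(a)]])
    g=np.array([(50,28),(50,-28),(-50,-28),(-50,28)])/1000@r.T+(gx,gy)
    return np.r_[sh,sh2w(np.c_[g,np.full(4,.012)],q[:3])]
f=lambda q:(proj('top',pts(q))-uv).ravel()
r=least_squares(f,[.42,.08,0,.08,0,0],x_scale=[.1,.1,10,.1,.1,10]);print(np.round(r.x,4));print(np.round(r.fun.reshape(-1,2),1))
# check in side view
im=cv2.imread("pics/side0.png")
print(np.round(proj('side',pts(r.x))))
E
```

```text
[ 4.1740e-01  6.6700e-02 -5.8887e+00  8.1100e-02 -5.3000e-03 -4.1960e-01]
[[-0.5 -0.1]
 [ 0.4 -0. ]
 [-0.1 -0.8]
 [-0.2 -0.5]
 [-0.1  0.7]
 [ 0.4  0.8]
 [-0.2 -0.1]
 [-0.1  0.5]
 [ 0.1  0. ]
 [ 0.2 -0.4]]
[[195. 271.]
 [219. 219.]
 [288. 312.]
 [297. 253.]
 [302. 297.]
 [309. 239.]
 [225. 254.]
 [233. 234.]
 [283. 257.]
 [278. 277.]]
```

```bash
cat >> h.py <<'E'
S=[.4174,.0667,-5.889]
def eul(R): return Ro.from_matrix(R).as_euler('xyz',degrees=True).tolist()
SO=eul(shelfR(S[2])@np.diag([1,-1,-1]))
def sp(x,y,z): return sh2w(np.array([x,y,z])/1000,S)[0].tolist()
def tcp_s():  # TCP in shelf frame, mm
    return (np.array(bot.get_position())-[S[0],S[1],.045])@shelfR(S[2])*1000
def st(m=''): print(m,'t',round(bot.get_time_s(),2),'sh',np.round(tcp_s(),1),'F',np.round(bot.get_ft_force(),1),'w',round(bot.get_gripper_width(),4))
E
python3 - <<'E'
from h import *
print(SO,bot.get_ee_rot(),bot.get_time_s())
for a in (SO,eul(shelfR(S[2])@np.diag([-1,1,-1]))): print(a,bot.solve_ik(sp(81,-5,80),a),bot.solve_ik(sp(45,0,0),a))
for xy,y in((( .4944,-.4106),8.8),((.4125,-.1854),-6.7)):
    for o in(0,180):print(bot.solve_ik([*xy,.05],[180,0,y+o]))
bot.goto(sp(81,-5,80),SO); st()
bot.gripper_to(.072); st()
bot.line_to(sp(81,-5,12),vel=.12); st()
c=bot.line_to(sp(81,-5,-14),vel=.03,contact_N=4); st(c)
E
```

```text
[180.0, -21.999999999999993, -5.889000000000006] [-1.79895969e+02 -1.18533280e-02  1.86663125e+01] 0.1
[180.0, -21.999999999999993, -5.889000000000006] [   0.94855258   -5.2665838   -45.07377038   28.33449302   -2.55616479
 -173.65611532] [   1.84087947    2.37734936  -53.96198219   11.84173072   -2.88811061
 -172.8268915 ]
[180.0, 21.999999999999993, 174.111] [  0.94855258  -5.2665838  -45.07377038  28.33449302  -2.55616479
   6.34388468] [  1.84087947   2.37734936 -53.96198219  11.84173072  -2.88811061
   7.1731085 ]
[-45.36222526  35.19560712  -0.98937187  53.81502101   0.
 125.83777474]
[-45.36222526  35.19560712  -0.98937187  53.81502101   0.
 -54.16222526]
[-32.24769053  16.20342804 -32.27294241  41.52362956   0.
 154.45230947]
[-32.24769053  16.20342804 -32.27294241  41.52362956   0.
 -25.54769053]
 t 3.83 sh [81.2 -5.2 80. ] F [-0.5  0.4 -0.2] w 0.0855
 t 4.12 sh [81.  -5.1 80. ] F [-0.5  0.5  0.2] w 0.0722
 t 4.83 sh [81.1 -5.  12.2] F [ 0.7 -0.2  0.9] w 0.0725
True t 5.49 sh [80.9 -5.  -8. ] F [-1.7  0.1  4.9] w 0.0723
```

Run:
```python
from h import *
bot.line_to(sp(81,-5,-4),vel=.05); bot.gripper_to(.045); st('closed')
bot.line_to(sp(58,0,-4),vel=.06); st()
c=bot.line_to(sp(42,0,-4),vel=.03,contact_N=12); st(c)
cv2.imwrite("pics/g1.png",cv2.resize(bot.get_image('side')[200:340,160:340],None,fx=4,fy=4))
```

```text
closed t 6.05 sh [80.9 -5.4 -3.5] F [-7.4 -1.2 10.6] w 0.0544
 t 6.59 sh [58.9  0.2 -3.5] F [-1.4 -1.2  9.1] w 0.0543
True t 7.03 sh [51.4  0.3 -3.1] F [1.5 0.5 0.6] w 0.0542
```

View pics/g1.png

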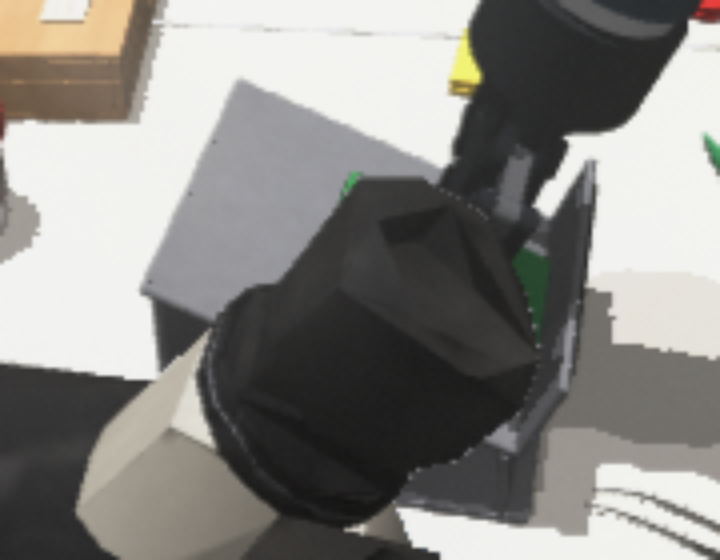

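The picture shows green gripped and down close to the stop, near (545,270). The force had mostly been tip drag on the board, so I'll push a bit more to confirm it is snug, then release and look.

Run:
```python
from h import *
c=bot.line_to(sp(44,0,-2.7),vel=.03,contact_N=12); st(c)
bot.gripper_to(.075); st('open')
p=tcp_s(); bot.line_to(sp(p[0],p[1],45),vel=.15); 
A=eul(shelfR(S[2])@np.diag([-1,1,-1]))
# go above yellow side while looking at shelf
bot.goto([.4944,-.4106,.10],[180,0,8.8-180]); st()
im=bot.get_image('top');cv2.imwrite("pics/top1.png",im)
o=cv2.resize(im[148:243,130:215],None,fx=6,fy=6,interpolation=cv2.INTER_CUBIC)
cv2.imwrite("pics/crop2.png",cv2.convertScaleAbs(o,alpha=1.5))
def q(z,x=50): return sh2w(np.array([(x+50,28,z),(x+50,-28,z),(x-50,-28,z),(x-50,28,z)])/1000,S)
print(np.round((proj('top',q(12))-(130,148))*6+2.5))
print(np.round(cv2.boxPoints(cv2.minAreaRect(blob(im,'green',(130,150,220,240))))*6-np.array([130,148])*6+2.5))
```

```text
True t 7.38 sh [51.5  0.3 -1.9] F [ 2.4 -0.2  0.4] w 0.0548
open t 7.72 sh [51.3  0.2 -2. ] F [ 0.6 -0.6  0.7] w 0.0749
 t 9.97 sh [ 136.9 -465.9    3.5] F [-0.5  0.4  0.8] w 0.0749
[[183. 225.]
 [323. 237.]
 [312. 482.]
 [175. 469.]]
[[219. 225.]
 [267. 177.]
 [369. 279.]
 [321. 327.]]
```

View pics/crop2.png

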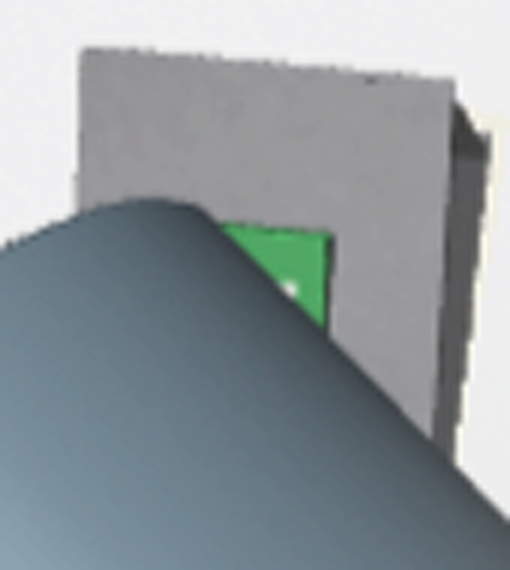

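The far edge of green is now at crop (225,222)–(332,232). That is about 1.5 px right of the prediction, which suggests a camera-to-robot y bias of about 3 mm. I'll pick blue, then take an unobstructed look from the start pose.

Run:
```python
from h import *
P=[.4944,-.408]
bot.goto([*P,.06],[180,0,8.8-180]); bot.gripper_to(.08)
c=bot.line_to([*P,-.0025],vel=.06,contact_N=8); print(c,bot.get_position()); st()
bot.gripper_to(.045); st('grip'); print(bot.get_position())
bot.line_to([*P,.12],vel=.2); st('lift')
bot.goto([.30,-.50,.2],[180,0,8.8-180])
im=bot.get_image('top');cv2.imwrite("pics/top2.png",im)
o=cv2.resize(im[148:243,130:215],None,fx=6,fy=6,interpolation=cv2.INTER_CUBIC)
s=cv2.resize(bot.get_image('side')[10:110,350:420],None,fx=3,fy=3)
w=np.zeros((570,790,3),np.uint8);w[:,:510]=o;w[:300,515:725]=s
cv2.imwrite("pics/crop3.png",cv2.convertScaleAbs(w,alpha=1.5));st()
```

```text
False [ 0.49479995 -0.40833062 -0.00195619]
 t 11.72 sh [  99.  -464.6  -90.6] F [ 0.   0.8 -0. ] w 0.0796
grip t 12.07 sh [  99.4 -464.9  -90.3] F [-0.  -0.6  5.2] w 0.0541
[ 0.49504422 -0.4086454  -0.00149466]
lift t 12.83 sh [ 143.  -463.7   21.5] F [ 0.5  0.2 -0.7] w 0.0538
 t 13.85 sh [   4.2 -574.5  164.1] F [-0.7 -0.1 -0.6] w 0.0541
```

View pics/crop3.png

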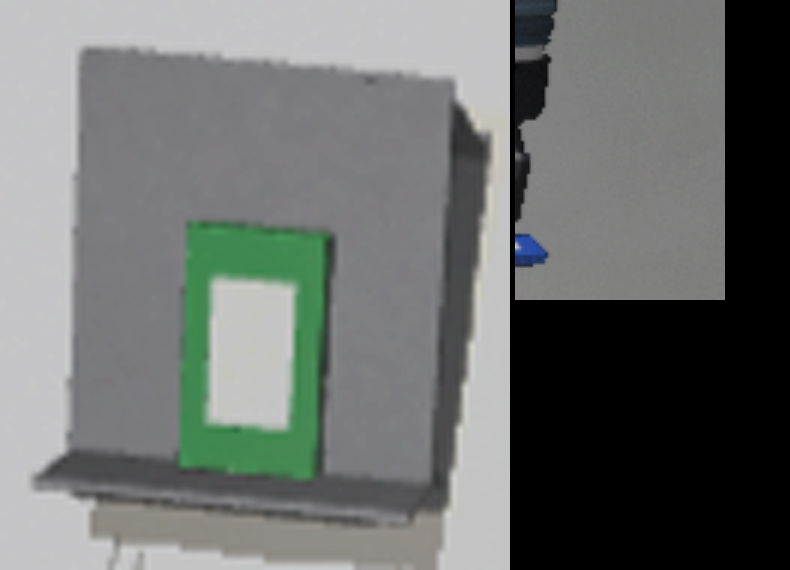

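The clear view shows green lying square with its low edge (181,467)–(317,478) against the stop, within about 2 mm of mid-shelf. Blue is in the gripper. Next I'll place blue.

```bash
cat >> h.py <<'E'
A=eul(shelfR(S[2])@np.diag([-1,1,-1]))
def place(zb,y=1):
    """gripped mailer -> on top of the surface at zb (mm) and down to the stop"""
    bot.goto(sp(70,y,zb+75),A); st('above')
    bot.line_to(sp(63,y,zb+8),vel=.12)
    c=bot.line_to(sp(63,y,zb-6),vel=.025,contact_N=4); st(f'down {c}')
    z=tcp_s()[2]+.3
    c=bot.line_to(sp(40,y,z),vel=.03,contact_N=14); st(f'slide {c}')
E
python3 - <<'E'
from h import *
place(12)
cv2.imwrite("pics/b1.png",bot.get_image('side'))
E
```

```text
above t 15.95 sh [70.9  0.6 87.1] F [-0.  -0.2 -1.3] w 0.0542
down True t 17.1 sh [63.8  1.1 10.7] F [-3.9  1.3  7. ] w 0.0541
slide True t 17.65 sh [50.6  0.9 11.3] F [ 0.6 -0.3 -0.6] w 0.0542
```

Run:
```python
from h import *
p=tcp_s(); c=bot.line_to(sp(43,1,p[2]),vel=.03,contact_N=12); st(c)
bot.gripper_to(.075); st('open'); p=tcp_s(); bot.line_to(sp(p[0],p[1],85),vel=.2)
P=[.4125,-.183]; Y=[180,0,-6.7-180]
bot.goto([*P,.07],Y); bot.gripper_to(.08)
c=bot.line_to([*P,-.0025],vel=.08,contact_N=8); print(c)
bot.gripper_to(.045); st('grip'); print(bot.get_position())
bot.line_to([*P,.14],vel=.2); st('lift')
bot.goto([.30,-.50,.2],Y)
im=bot.get_image('top');cv2.imwrite("pics/top3.png",im)
o=cv2.resize(im[148:243,130:215],None,fx=6,fy=6,interpolation=cv2.INTER_CUBIC)
s=cv2.resize(bot.get_image('side')[210:330,190:320],None,fx=2,fy=2)
w=np.zeros((570,790,3),np.uint8);w[:,:510]=o;w[:240,515:775]=s
cv2.imwrite("pics/crop4.png",cv2.convertScaleAbs(w,alpha=1.5));st()
```

```text
True t 18.02 sh [50.7  0.9 12.4] F [1.2 0.  0.2] w 0.0541
open t 18.36 sh [50.5  0.8 12.3] F [0.  0.7 0.8] w 0.075
False
grip t 21.54 sh [   2.4 -249.2  -51.2] F [-0.6  0.4  5.9] w 0.0544
[ 0.41308481 -0.1833946  -0.00155523]
lift t 22.41 sh [  53.8 -248.5   79.7] F [ 0.7  0.3 -1.3] w 0.0541
 t 23.8 sh [   4.3 -574.2  165.1] F [ 0.1  0.  -0.4] w 0.0545
```

View pics/crop4.png

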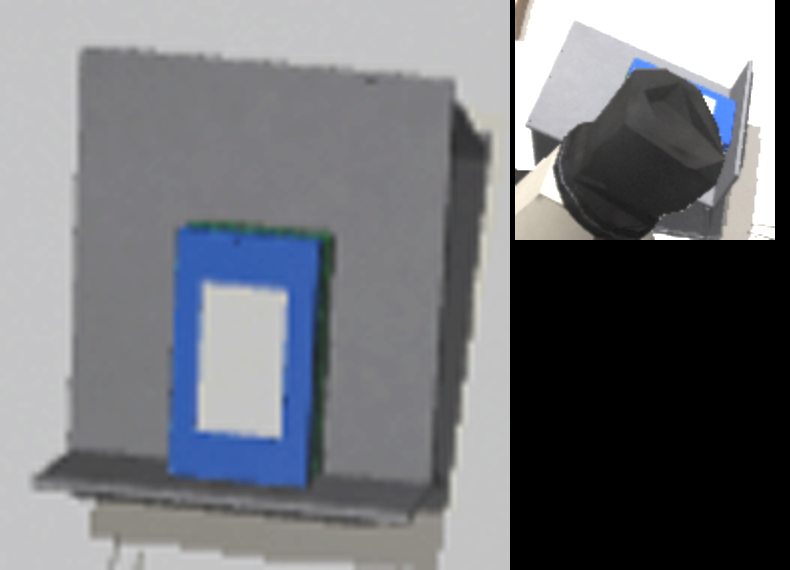

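Blue lies square on green, with its low edge (170,475)–(307,486) against the stop and a thin line of green showing along its top and right edges. Yellow is in the gripper, so I'll place it next.

Run:
```python
from h import *
place(24)
p=tcp_s(); c=bot.line_to(sp(43,1,p[2]),vel=.03,contact_N=12); st(c)
bot.gripper_to(.075); st('open'); p=tcp_s(); bot.line_to(sp(p[0],p[1],100),vel=.2)
bot.goto([.30,-.50,.2],[180,0,-186.7]);st()
im=bot.get_image('top');cv2.imwrite("pics/top4.png",im)
o=cv2.resize(im[148:243,130:215],None,fx=6,fy=6,interpolation=cv2.INTER_CUBIC)
s=cv2.resize(bot.get_image('side')[210:330,190:320],None,fx=2,fy=2)
w=np.zeros((570,790,3),np.uint8);w[:,:510]=o;w[:240,515:775]=s;w[250:490,515:775]=cv2.resize(im[70:290,130:400],(260,240))
cv2.imwrite("pics/crop5.png",cv2.convertScaleAbs(w,alpha=1.5))
for z in(24,36): print(np.round((proj('top',sh2w(np.array([(100,28,z),(100,-28,z),(0,-28,z),(0,28,z)])/1000,S))-(130,148))*6+2.5).tolist())
```

```text
above t 25.89 sh [70.9  0.6 99.1] F [ 0.7 -0.4  1.1] w 0.0542
down True t 27.04 sh [63.8  1.1 22.7] F [-3.2  0.8  6.4] w 0.0543
slide True t 27.6 sh [50.3  0.9 23.4] F [ 1.8 -0.1  0.9] w 0.0543
True t 27.91 sh [50.5  0.9 24.5] F [ 1.4 -0.4  0. ] w 0.0541
open t 28.25 sh [50.4  0.8 24.4] F [ 0.5  0.5 -0.7] w 0.0748
 t 30.87 sh [   4.3 -574.8  165.5] F [ 0.5 -0.2  1. ] w 0.0749
[[174.0, 230.0], [316.0, 243.0], [305.0, 490.0], [166.0, 477.0]]
[[165.0, 236.0], [309.0, 249.0], [297.0, 499.0], [156.0, 486.0]]
```

View pics/crop5.png

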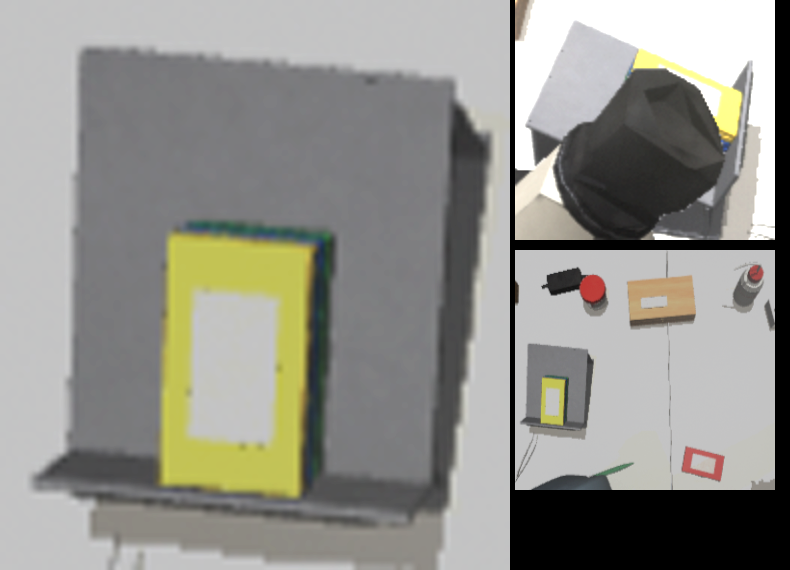

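Yellow lies square on the stack, low edge (160,486)–(301,495) against the stop. The red mailer, the cup and the case have not moved. One close look from the side at the gap to the stop.

Run:
```python
from h import *
im=bot.get_image('side')
cv2.imwrite("pics/crop6.png",cv2.resize(im[230:300,240:320],None,fx=8,fy=8,interpolation=cv2.INTER_CUBIC))
```

```text
(no output)
```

View pics/crop6.png

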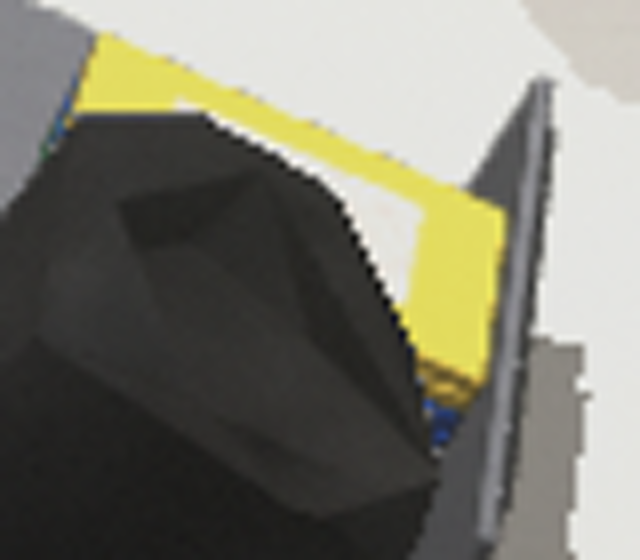

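Run:
```python
from h import *
for x,z in((0,36),(2,36),(0,42),(-5,42)):
    print(x,z,np.round((proj('side',sh2w(np.array([(x,-28,z),(x,28,z),(x,-75,z),(x,75,z)])/1000,S))-(240,230))*8+3.5).tolist())
```

```text
0 36 [[511.0, 213.0], [489.0, 386.0], [528.0, 85.0], [467.0, 550.0]]
2 36 [[503.0, 210.0], [480.0, 382.0], [520.0, 82.0], [458.0, 546.0]]
0 42 [[523.0, 195.0], [501.0, 367.0], [539.0, 68.0], [480.0, 532.0]]
-5 42 [[543.0, 204.0], [523.0, 377.0], [558.0, 76.0], [503.0, 542.0]]
```

In the close side view the low edge of yellow runs (505,210)–(488,375). After allowing for the model's own offset, that agrees with a snug fit to within about 0.5 mm, so I'm handing in.

```bash
python3 -c "
from station import bot
print(bot.get_time_s(),bot.sign_off())"
```

```text
the job is handed in; nothing more can be done
31.0167 None
```

The job is handed in at 31 s: green, blue and yellow are stacked flat in that order, square and snug against the stop by the camera views. By the pictures green sits about 2 mm right of mid-shelf, with blue and yellow in line with it; the gripper is open and clear of everything, and nothing else I could see on the bench has moved.

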